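# Find the loose hatch bolt on the curing box and hold its cover open

### The arm

A 7-joint arm with a two-finger parallel gripper is mounted at the origin on a cart in front of the work surface, level with it; the furniture and walls round the work are solid. World frame = base frame: x ahead of the robot, y to its left, z up, the work surface at z = 0. Lengths are in m, angles in rad, forces in N, time in s.
With the tool pointing down it reaches from about 0.4 to 0.85 m from the base axis. Payload 10.4 kg.
Tool frame: the origin (TCP) lies between the finger pads; the fingertips stand 22 mm ahead of it and the grasp point (between the pads) lies 3 mm ahead of it; z points along the fingers, y is the line along which they close (so a half turn about z gives the same grasp; the last joint's range is limited). The gripper opens to 85 mm and grips with 20 to 120 N. Pads are 22 mm wide; open, the fingers measure 114 mm over their backs; the gripper's body (76 mm by 85 mm) begins 54 mm behind the grasp point. The pads swing forward as they close: fully open they stand 13 mm farther back than shut.
Start: joints at [1.159, 0.332, -0.065, 1.46, 0.022, 1.35, -0.088], TCP at [0.237, -0.578, 0.253] pointing down, gripper open.
Joint ranges: [-2.6, 2.6], [-0.5, 2.12], [-1.47, 1.34], [0.16, 2.42], [-1.27, 4.41], [0.06, 2.06], [-2.6, 2.6]. Speed limits (rad/s): [2.22, 2.22, 2.79, 2.79, 3.14, 3.14, 3.14].

### API

Orientations are given as a unit quaternion [x, y, z, w].
In Python, from workcell import manip, camera, ticket, boxes_of, outline_of gives the robot as it stands.
- The arm moves only by the tool carry_out, never from a script. Its argument "deltas" is a list of rows, each a list of 5 numbers: the shift along the tool's x, y, z as a fraction of full scale, then the turn about the tool's z as a fraction of full scale, then the opening, from -1 (shut) to 1 (fully open), so that 0 is half open. In form: [[tx, ty, tz, spin, gripper], ...]. A call has 1 to 20 rows; each row is the pose to reach, as a shift and turn from the pose commanded when the call began, along the tool's axes at that moment; what a row does not reach only later rows make up. Full scale, the value 1, is 150 mm for a shift and 30 degrees for a turn. A row lasts 1/8 s, in which the tool goes at most 62.5 mm and 10.7 degrees, less where a joint would pass 70% of its speed; a pose out of reach is approached as far as the arm can. A call with a number of a shift or a turn outside -1 to 1 is refused whole. A call with a gripper value outside its range is refused whole. The fingers move at their own pace and stop on an object; "force" is the grip in N (left out, the last holds). Time passes only in rows, so rows that repeat a pose let the fingers close. It gives the time, the measured TCP pose, the force, the opening and the grip force at its end, in the units of the state.
- manip.get_obs(): the state, without advancing time (a new reading comes with each control period).
- camera(name): name is "scene" or "top" or "wrist"; returns a dict with "img" (384x512x3 uint8, red, green, blue), "depth" (384x512 float32, m along the optical axis (not along the pixel's ray), 0 where there is no reading), "vertical_fov" (degrees; the focal length in pixels is half the picture's height over the tangent of half this angle, whatever the lens; pixels are square), "cx", "cy" (the principal point, pixels), "R" (3x3) and "t" (3): a world point X has camera coordinates R X + t. Camera axes: x right, y down, z forward; pixel columns grow to the right and rows downward; lengths in m; the calibration is good to about 2 mm. A picture is of the moment at which its call begins.
- ticket.hand_in(): hands the job in; it is judged then, once.
Trained networks look in a picture, given as the dict that the camera call returned (one of the last four; its "shot" number tells which), for a name from the list of things; names that differ only in an ending like _2 or _b are one class to them, and where a whole thing is asked for, a point or a joint stands for the part that bears it (a point fixed in the world has none). Each returns a list of dicts, best first, with "conf" (0 to 1); they miss things now and then, are a little off and sometimes report something else, mostly with a low value. They report only what shows in the picture. A call takes as long as a camera call.
- boxes_of(query, picture): "position" ([x, y, z] in m, in world coordinates, good to about 4 mm: the middle of the surface that is visible of it).
- outline_of(query, picture): "region" (384x512 bool, what is visible of it).
The state is a dict: "clock": time; "joint_pos": joint angles; "joint_velocities": joint speeds; "tau": joint torques, N m; "position": TCP position; "ee_rot": TCP orientation; "ft_force": force on the tool from outside, world axes, zero at the start; "torque": the same for the moment, N m; "grip_width": opening from 0.0 (shut) to 1.0 (fully open); "grasp_force": force on a finger pad.
Only numpy, scipy, OpenCV 4.12 (cv2) and the standard library are available. Lean on these libraries where they do the work, as an engineer would, in place of code of your own. Each camera call takes 0.05 s, during which the arm holds its last target. There are 200 camera calls.

### The job

The mortar-cube curing box is losing moisture: push its drawer home until it snaps in and stays fully shut, then tap the heads of the three hatch bolts from above with a fingertip until you have felt the one that is loose (it gives and springs back; a tight one stands firm). Lift that bolt's hatch cover by its black grip to about 50 degrees and keep holding it there so that I can change its gasket: finish while still holding it up, as it falls shut when let go. Do not pull at covers whose bolts are tight, and leave the things round the box where they are.

Things in the scene. Friction and masses are not known exactly. Their poses are not given: they have to be found in the camera images.
- drawer_pull (a point): centre of the straight round bar pull on the drawer of the curing box (steel bar about 10 mm thick, 110 mm long, 47 mm above the bench, standing 35 mm off the drawer front); moves with the drawer. Axes are those of the box: x points into the box (the way the drawer is pushed), y to the left, z up
- sample_drawer (a joint): how far the box's drawer stands open, m: 0 = fully home against its stop, 0.11 = fully out. It slides with about 1 N of friction; over the last 12 mm or so a sprung detent must be overcome (about 5 N in all); inside the last 4 mm it snaps home and stays
- bolt_loose (a joint): how far the head of the loose bolt (at whichever of the three places it is) is pressed down, m: 0 = at rest, 0.005 = fully down. It gives under a push of 1 to 2.4 N and springs back; tight bolts do not give at all
- cover_loose (a joint): opening angle of the cover whose bolt is loose (at whichever place it is), rad: 0 = shut, 1.1 = stop. 0.22 kg or a little more or less, free hinge, no stay: it falls shut from every angle when let go
- cover_tight_1 (a joint): lift of one of the two covers whose bolts are tight, rad: clamped, 0 = shut; pulling hard at it strains it by up to 0.03
- cover_tight_2 (a joint): the same for the other tightly bolted cover
- bolt_left (a point): centre of the top face of the bolt head at the left (+y) place on the curing box (steel hex head 20 mm across on a 23 mm flange, its top 24 mm above the cover plate). Fixed to the box: shows where the head is while at rest. Axes are those of the box: x from its front to its back, y to the left, z up
- bolt_middle (a point): centre of the top face of the bolt head at the middle place on the curing box (steel hex head 20 mm across on a 23 mm flange, its top 24 mm above the cover plate). Fixed to the box: shows where the head is while at rest. Axes are those of the box: x from its front to its back, y to the left, z up
- bolt_right (a point): centre of the top face of the bolt head at the right (-y) place on the curing box (steel hex head 20 mm across on a 23 mm flange, its top 24 mm above the cover plate). Fixed to the box: shows where the head is while at rest. Axes are those of the box: x from its front to its back, y to the left, z up
- grip_left (a point): centre of the black drum grip on the cover at the left (+y) place: cylinder 16 mm thick, 30 mm long along the box's y, on a 10 mm stem, 30 mm above the cover plate (104 x 78 x 8 mm), 46 mm behind the bolt. Fixed to the box: the place while shut. The front edge lifts; the hinge axis runs along the box's y, 52 mm behind (box +x) and 35 mm below this point. Axes as for the bolts
- grip_middle (a point): centre of the black drum grip on the cover at the middle place: cylinder 16 mm thick, 30 mm long along the box's y, on a 10 mm stem, 30 mm above the cover plate (104 x 78 x 8 mm), 46 mm behind the bolt. Fixed to the box: the place while shut. The front edge lifts; the hinge axis runs along the box's y, 52 mm behind (box +x) and 35 mm below this point. Axes as for the bolts
- grip_right (a point): centre of the black drum grip on the cover at the right (-y) place: cylinder 16 mm thick, 30 mm long along the box's y, on a 10 mm stem, 30 mm above the cover plate (104 x 78 x 8 mm), 46 mm behind the bolt. Fixed to the box: the place while shut. The front edge lifts; the hinge axis runs along the box's y, 52 mm behind (box +x) and 35 mm below this point. Axes as for the bolts
- beaker_mid (a point): small clear 50 ml beaker, 46 mm wide, 58 mm tall, beside the box; a bystander. Point at its middle, half-way up
- dropper_mid (a point): amber dropper bottle, 32 mm wide, 96 mm tall, beside the box; a bystander. Point at its middle, half-way up
- driver_mid (a point): screwdriver with an orange handle, 180 mm long, lying at the left of the bench; a bystander. Point at its middle, half-way up
- tape_mid (a point): roll of masking tape, 66 mm wide, 19 mm tall, lying in front to the right; a bystander. Point at its middle, half-way up
- scoop_mid (a point): small steel scoop, 133 mm long, lying in front to the left; a bystander. Point at its middle, half-way up

How it is judged:
By the outcome, as a careful person would: the job done as asked, in the order asked, and still so for the second after the job is handed in, while the arm keeps its last pose, push and grip.
It also fails if it takes over 54 s, if anything falls off the work surface, if the arm or the gripper's body presses on something with over 40 N, if the wrist force passes 120 N, or if a joint passes its speed limit or range.

## Working session

There is one attempt and no reset: what is moved stays moved. The work goes in short steps, Python scripts to look and compute and a tool call to move; the robot and the scene stay as the last step left them, time stands still between calls to the robot, and variables do not carry over. Pictures are saved under pics/ and viewed, at most 10 in all, crops included, and the job is handed in when it is done.

Besides the shell and the picture viewer there is one more tool, called after "Request:" by a JSON object that holds its "name" and its "arguments". carry_out: Moves the arm, as the interface text tells. Its arguments: {"type":"object","properties":{"deltas":{"type":"array","items":{"type":"array","items":{"type":"number"}}},"force":{"type":"number"}},"required":["deltas"]}

```bash
mkdir -p pics; cat > h.py <<'E'
import numpy as np, cv2
from workcell import manip, camera, ticket, boxes_of, outline_of
from scipy.spatial.transform import Rotation as Ro
def save(p,n): cv2.imwrite('pics/'+n+'.png',p['img'][:,:,::-1])
def f(p): return 192/np.tan(np.radians(p['vertical_fov']/2))
def cloud(p):
    d=p['depth']; v,u=np.mgrid[:384,:512]
    c=np.stack([(u-p['cx'])*d/f(p),(v-p['cy'])*d/f(p),d],-1)
    return (c-p['t'])@p['R']
def st():
    o=manip.get_obs()
    print(o['clock'],'pos',np.round(o['position'],4),'R',np.round(Ro.from_quat(o['ee_rot']).as_matrix(),3).tolist(),'F',np.round(o['ft_force'],2),'w',o['grip_width'],o['grasp_force'],'q',np.round(o['joint_pos'],2))
    return o
E
python3 - <<'E'
from h import *
st()
for n in ['scene','top']:
    p=camera(n); save(p,n+'0')
    for q in ['drawer_pull','bolt_left','bolt_middle','bolt_right','grip_left','grip_middle','grip_right','beaker_mid','dropper_mid','driver_mid','tape_mid','scoop_mid']:
        print(n,q,[(round(b['conf'],2),np.round(b['position'],3).tolist()) for b in boxes_of(q,p)[:4]])
a=cv2.imread('pics/scene0.png');b=cv2.imread('pics/top0.png')
cv2.imwrite('pics/both.png',cv2.resize(np.vstack([a,b]),(400,600)))
E
```

```text
0.0 pos [ 0.2368 -0.578   0.2525] R [[0.925, 0.379, -0.001], [0.379, -0.925, 0.001], [-0.0, -0.001, -1.0]] F [-0.47 -0.47 -0.25] w 1.0000892151334229 0.0 q [ 1.16  0.33 -0.06  1.46  0.02  1.35 -0.09]
scene drawer_pull [(0.79, [0.49, 0.141, 0.049])]
scene bolt_left [(0.97, [0.549, 0.169, 0.059])]
scene bolt_middle [(0.88, [0.545, 0.165, 0.059])]
scene bolt_right [(0.84, [0.55, 0.166, 0.058])]
scene grip_left [(0.73, [0.549, 0.163, 0.063]), (0.67, [0.619, 0.233, 0.111])]
scene grip_middle [(0.87, [0.544, 0.166, 0.055])]
scene grip_right [(0.69, [0.548, 0.166, 0.057])]
scene beaker_mid [(0.66, [0.543, -0.093, 0.044]), (0.46, [0.551, 0.164, 0.062])]
scene dropper_mid [(0.64, [0.62, 0.337, 0.047])]
scene driver_mid [(0.55, [0.617, 0.124, 0.114]), (0.54, [0.393, 0.412, 0.018])]
scene tape_mid [(0.88, [0.426, -0.127, 0.016])]
scene scoop_mid [(0.6, [0.417, 0.228, 0.009])]
top drawer_pull [(0.81, [0.516, 0.129, 0.028])]
top bolt_left [(0.86, [0.56, 0.126, 0.091])]
top bolt_middle [(0.92, [0.559, 0.119, 0.094])]
top bolt_right [(0.86, [0.563, 0.121, 0.094])]
top grip_left [(0.91, [0.561, 0.124, 0.096])]
top grip_middle [(0.74, [0.612, 0.013, 0.113])]
top grip_right [(0.69, [0.56, 0.117, 0.099])]
top beaker_mid [(0.85, [0.56, -0.101, 0.025]), (0.5, [0.56, 0.122, 0.096])]
top dropper_mid [(0.44, [0.616, 0.328, 0.046])]
top driver_mid [(0.8, [0.409, 0.404, 0.017])]
top tape_mid [(0.82, [0.428, -0.132, 0.019])]
top scoop_mid [(0.82, [0.407, 0.235, 0.011]), (0.61, [0.558, 0.125, 0.094])]
```

View pics/scene0.png

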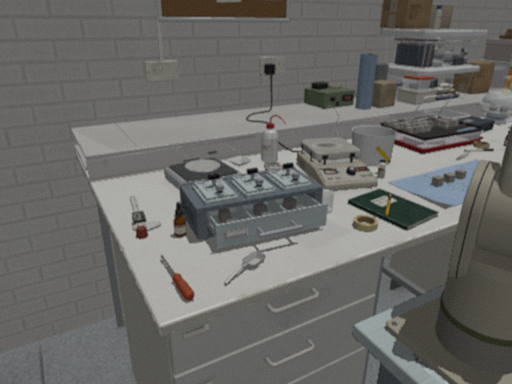

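View pics/top0.png

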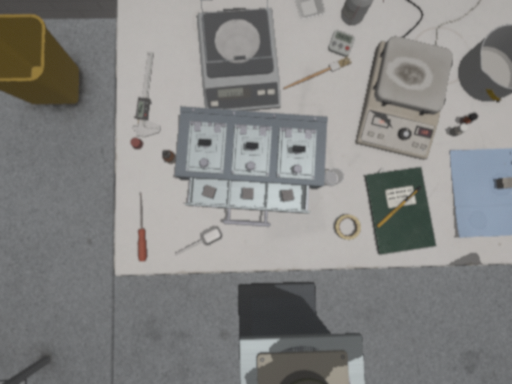

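The scene and top pictures show the blue-grey box. In the top view the grips are near (205,142), (251,146) and (299,150), the bolts near (203,163), (250,167) and (296,170), and the open drawer's pull near (247,222). The networks' boxes mix the classes up, so I'll use the cloud at these pixels.

```bash
python3 - <<'E'
from h import *
p=camera('top'); P=cloud(p)
cv2.imwrite('pics/crop.png',cv2.resize(p['img'][100:235,165:350,::-1],None,fx=4.3,fy=4.3,interpolation=cv2.INTER_CUBIC))
for n,(u,v) in dict(gl=(205,142),gm=(251,146),gr=(299,150),bl=(203,163),bm=(250,167),br=(296,170),pull=(247,222)).items():
    w=P[v-6:v+7,u-8:u+9].reshape(-1,3); g=p['img'][v-6:v+7,u-8:u+9].reshape(-1,3).sum(1)
    if n[0]=='g': s=w[g<150]
    else: s=w[w[:,2]>np.percentile(w[:,2],85)]
    print(n,np.round(P[v,u],3),len(s),np.round(np.median(s,0),3) if len(s) else '', 'zpct',np.round(np.percentile(w[:,2],[5,50,95]),3))
w=P[215:230,220:275].reshape(-1,3); s=w[(w[:,2]>.035)&(w[:,2]<.07)]
print('pull',len(s),s.min(0),s.max(0),s.mean(0)); c,sv,vt=np.linalg.svd(s[:,:2]-s[:,:2].mean(0)); print(vt)
# box back/top edges via z 
m=(P[...,2]>.06)&(P[...,2]<.2); m[:100]=0;m[200:]=0;m[:,:165]=0;m[:,335:]=0
print(cv2.minAreaRect(P[m][:,:2].astype(np.float32)*1000), cv2.minAreaRect(np.argwhere(m)[:,::-1].astype(np.int32)))
for q in ['drawer_pull']:
  for b in outline_of(q,p)[:1]:
    r=b['region'];s=P[r];print(q,b['conf'],r.sum(),s.mean(0),np.argwhere(r).mean(0))
E
```

```text
gl [0.632 0.226 0.147] 0  zpct [0.111 0.115 0.15 ]
gm [0.621 0.12  0.149] 0  zpct [0.111 0.115 0.15 ]
gr [0.609 0.009 0.147] 0  zpct [0.111 0.115 0.149]
bl [0.585 0.232 0.136] 33 [0.59  0.232 0.136] zpct [0.104 0.113 0.136]
bm [0.573 0.123 0.136] 33 [0.578 0.123 0.136] zpct [0.102 0.112 0.136]
br [0.564 0.016 0.139] 33 [0.566 0.013 0.135] zpct [0.102 0.112 0.136]
pull [0.447 0.133 0.055] 33 [0.444 0.131 0.053] zpct [-0.002  0.001  0.053]
pull 249 [0.43526706 0.0751469  0.04534297] [0.46557037 0.19332729 0.05686458] [0.44618295 0.13288495 0.05143609]
[[-0.06603614 -0.99781723]
 [ 0.99781723 -0.06603614]]
((612.4313354492188, 121.0142822265625), (426.95062255859375, 225.13023376464844), 87.31948852539062) ((249.5, 153.0), (169.0, 92.0), 0.0)
drawer_pull 0.78 3624 [0.50890279 0.12848958 0.04401854] [197.55298013 248.19012141]
```

View pics/crop.png

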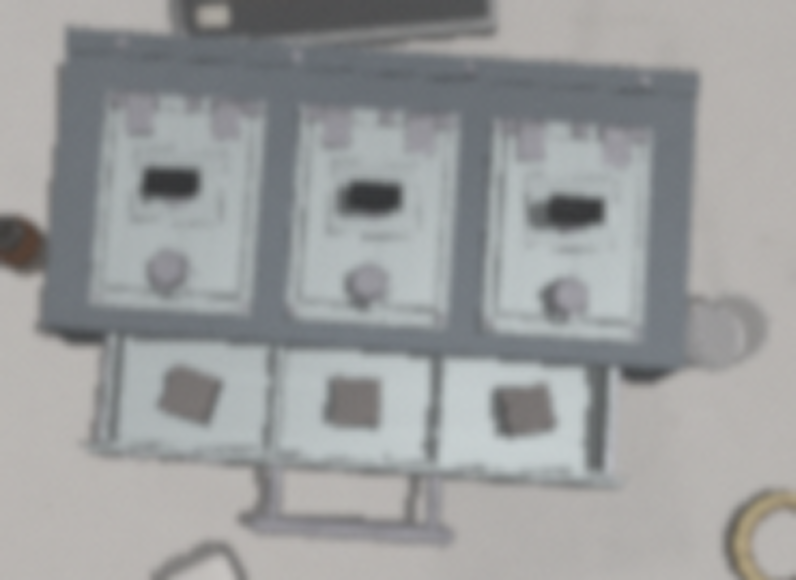

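```bash
cat >> h.py <<'E'
def ray(p,u,v,z):
    d=p['R'].T@np.array([(u-p['cx'])/f(p),(v-p['cy'])/f(p),1]); o=-p['R'].T@p['t']
    return o+d*(z-o[2])/d[2]
E
python3 - <<'E'
from h import *
p=camera('top'); print(np.round(p['R'],3),p['t'])
c=lambda x,y:(x/4.3+165-.4,y/4.3+100-.4)
for n,(a,b,z) in dict(gl=(170,184,.148),gm=(371,198,.148),gr=(575,211,.148),bl=(168,270,.136),bm=(367,284,.136),br=(566,297,.136),pl=(250,525,.05),pr=(445,540,.05),fl=(45,328,.11),fr=(685,368,.11),dl=(100,450,.08),dr=(615,485,.08)).items():
    print(n,np.round(ray(p,*c(a,b),z),4))
E
```

```text
[[-0.026 -0.999  0.026]
 [-0.995  0.023 -0.102]
 [ 0.101 -0.029 -0.994]] [0.11945776 0.53906314 0.99523434]
gl [0.6314 0.228  0.148 ]
gm [0.6216 0.1203 0.148 ]
gr [0.6122 0.0104 0.148 ]
bl [0.5867 0.2309 0.136 ]
bm [0.5767 0.1234 0.136 ]
br [0.5672 0.0154 0.136 ]
pl [0.449 0.194 0.05 ]
pr [0.4374 0.0802 0.05  ]
fl [0.5599 0.3019 0.11  ]
fr [ 0.5295 -0.0532  0.11  ]
dl [0.4933 0.2765 0.08  ]
dr [ 0.4662 -0.0163  0.08  ]
```

Request:
{"name": "carry_out", "arguments": {"deltas": [[1, -1, 0, 0.915, -1], [1, -1, 0, 0.915, -1], [1, -1, 0, 0.915, -1], [1, -1, 0, 0.915, -1], [1, -1, 0, 0.915, -1], [1, -1, 0, 0.915, -1]]}}

```text
clock: 2.2
position: [0.3183, -0.3836, 0.2534]
ee_rot: [0.999, -0.046, 0.0, 0.0]
ft_force: [-0.1, -0.4, -0.2]
grip_width: 0.001
grasp_force: 0.0
```

Request:
{"name": "carry_out", "arguments": {"deltas": [[0.9, -1, 0, 0, -1], [0.9, -1, 0, 0, -1], [0.9, -1, 0, 0, -1], [0.9, -1, 0, 0, -1]]}}

```text
clock: 2.7
position: [0.4692, -0.243, 0.2531]
ee_rot: [0.999, -0.043, 0.0, -0.001]
ft_force: [-0.1, -1.5, -0.6]
grip_width: -0.001
grasp_force: 0.0
```

Request:
{"name": "carry_out", "arguments": {"deltas": [[0, -1, 0, 0, -1], [0, -1, 0, 0, -1], [0, -1, 0, 0, -1]]}}

```text
clock: 3.08
position: [0.4806, -0.0942, 0.2534]
ee_rot: [0.999, -0.044, 0.0, -0.0]
ft_force: [1.2, -0.9, 0.1]
grip_width: -0.003
grasp_force: 0.0
```

Request:
{"name": "carry_out", "arguments": {"deltas": [[-0.3, -1, 0.5, 0, -1], [-0.3, -1, 0.5, 0, -1], [-0.3, -1, 0.5, 0, -1], [-0.3, -1, 0.5, 0, -1]]}}

```text
clock: 3.58
position: [0.448, 0.0588, 0.177]
ee_rot: [0.999, -0.044, -0.001, -0.0]
ft_force: [0.7, -0.2, -0.1]
grip_width: 0.003
grasp_force: 0.0
```

```bash
python3 -c "
from h import *
st()"
```

```text
3.575 pos [0.448  0.0588 0.177 ] R [[0.996, -0.087, -0.002], [-0.087, -0.996, 0.0], [-0.002, -0.0, -1.0]] F [ 0.69 -0.19 -0.08] w 0.0033389881547283206 0.0 q [ 0.38  0.05 -0.61  1.97  0.03  1.14 -1.91]
```

Request:
{"name": "carry_out", "arguments": {"deltas": [[-0.33, -0.48, 0, 0, -1], [-0.33, -0.48, 0, 0, -1], [-0.33, -0.48, 0.4, 0, -1], [-0.33, -0.48, 0.8, 0, -1], [-0.33, -0.48, 0.8, 0, -1]]}}

```text
clock: 4.2
position: [0.4042, 0.1313, 0.0555]
ee_rot: [0.999, -0.046, -0.004, 0.001]
ft_force: [0.1, -0.1, 1.0]
grip_width: -0.002
grasp_force: 0.0
```

```bash
python3 - <<'E'
from h import *
st()
p=camera('top'); save(p,'t2'); q=camera('wrist'); save(q,'w2')
cv2.imwrite('pics/pre.png',np.vstack([cv2.resize(p['img'][170:270,160:330,::-1],(510,300)),cv2.resize(q['img'][:,:,::-1],(510,300))]))
E
```

```text
4.2 pos [0.4042 0.1313 0.0555] R [[0.996, -0.092, -0.008], [-0.092, -0.996, -0.001], [-0.008, 0.002, -1.0]] F [ 0.07 -0.09  1.05] w -0.002348491761175086 0.0 q [ 0.25  0.2  -0.7   2.13  0.16  0.87 -2.21]
```

View pics/pre.png

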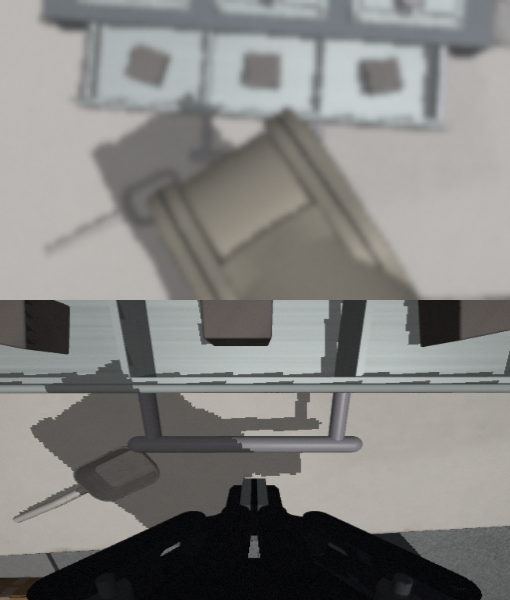

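The wrist view shows the closed fingertips (255,490) centred on the bar (245,444) and clear of the scoop. Now I'll push.

Request:
{"name": "carry_out", "arguments": {"deltas": [[0.07, 0, 0, 0, -1], [0.14, 0, 0, 0, -1], [0.21, 0, 0, 0, -1], [0.28, 0, 0, 0, -1], [0.35, 0, 0, 0, -1], [0.42, 0, 0, 0, -1], [0.47, 0, 0, 0, -1]]}}

```text
clock: 5.18
position: [0.4771, 0.1271, 0.0582]
ee_rot: [0.999, -0.045, -0.0, -0.0]
ft_force: [-2.1, 0.4, 1.5]
grip_width: -0.004
grasp_force: 0.6
```

```bash
python3 - <<'E'
from h import *
st()
p=camera('wrist'); save(p,'w3')
p=camera('top');P=cloud(p)
# drawer cross-section along box x through a lateral offset
ex=np.array([.996,-.09]);ey=np.array([.09,.996]);B=np.array([.5767,.1234])
a=(P[...,:2]-B)@ex; b=(P[...,:2]-B)@ey; z=P[...,2]
for b0 in(.06,.09,.12):
    m=(abs(b-b0)<.012)&(z>.03)&(a<-.02)&(a>-.2)
    i=np.argsort(a[m]); print(b0,[(round(float(x),3),round(float(y),3)) for x,y in zip(a[m][i][::6],z[m][i][::6])])
E
```

```text
5.175 pos [0.4771 0.1271 0.0582] R [[0.996, -0.09, -0.0], [-0.09, -0.996, 0.0], [-0.0, -0.0, -1.0]] F [-2.09  0.38  1.52] w -0.004102369025669397 0.623422097414732 q [ 0.23  0.33 -0.65  1.97  0.25  0.92 -2.21]
0.06 [(-0.111, 0.414), (-0.106, 0.408), (-0.103, 0.415), (-0.101, 0.395), (-0.099, 0.413), (-0.097, 0.409), (-0.095, 0.407), (-0.093, 0.409), (-0.092, 0.41), (-0.09, 0.402), (-0.089, 0.39), (-0.088, 0.394), (-0.084, 0.402), (-0.08, 0.39), (-0.049, 0.077), (-0.046, 0.08), (-0.043, 0.065), (-0.037, 0.031), (-0.034, 0.032), (-0.031, 0.036), (-0.031, 0.095), (-0.03, 0.093), (-0.028, 0.031), (-0.028, 0.031), (-0.026, 0.096), (-0.026, 0.031), (-0.025, 0.094), (-0.023, 0.096), (-0.021, 0.098), (-0.02, 0.094)]
0.09 [(-0.051, 0.055), (-0.05, 0.054), (-0.049, 0.062), (-0.049, 0.063), (-0.048, 0.078), (-0.046, 0.077), (-0.044, 0.067), (-0.039, 0.034), (-0.035, 0.031), (-0.031, 0.033), (-0.031, 0.031), (-0.03, 0.033), (-0.03, 0.095), (-0.028, 0.094), (-0.027, 0.051), (-0.026, 0.039), (-0.025, 0.095), (-0.024, 0.097), (-0.023, 0.093), (-0.021, 0.093), (-0.02, 0.097)]
0.12 [(-0.051, 0.057), (-0.05, 0.057), (-0.049, 0.069), (-0.048, 0.079), (-0.048, 0.078), (-0.046, 0.08), (-0.043, 0.067), (-0.038, 0.032), (-0.036, 0.031), (-0.035, 0.031), (-0.032, 0.033), (-0.031, 0.088), (-0.03, 0.031), (-0.03, 0.032), (-0.028, 0.098), (-0.027, 0.095), (-0.027, 0.031), (-0.025, 0.095), (-0.024, 0.092), (-0.022, 0.099), (-0.021, 0.095)]
```

View pics/w3.png

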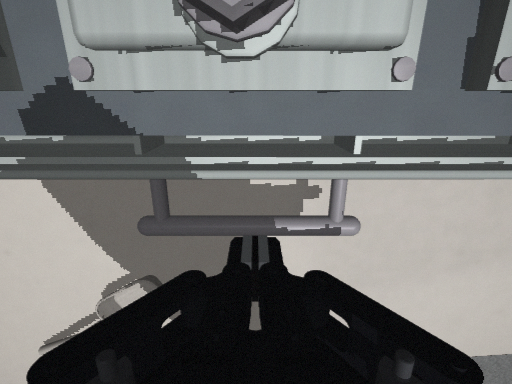

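The drawer front at row 170 still stands about 18 mm off the box front. Force is low, so I'll continue.

Request:
{"name": "carry_out", "arguments": {"deltas": [[0.05, 0, 0, 0, -1], [0.08, 0, 0, 0, -1], [0.1, 0, 0, 0, -1], [0.12, 0, 0, 0, -1]]}}

```text
clock: 5.78
position: [0.493, 0.1258, 0.0579]
ee_rot: [0.999, -0.045, -0.002, 0.0]
ft_force: [-15.4, 1.6, 9.9]
grip_width: -0.001
grasp_force: 8.1
```

Request:
{"name": "carry_out", "arguments": {"deltas": [[0.02, 0, 0, 0, -1], [0.03, 0, 0, 0, -1], [0.03, 0, 0, 0, -1]]}}

```text
clock: 6.15
position: [0.4934, 0.1259, 0.0574]
ee_rot: [0.999, -0.044, -0.006, 0.001]
ft_force: [-30.6, 0.2, 21.6]
grip_width: 0.002
grasp_force: 15.0
```

Request:
{"name": "carry_out", "arguments": {"deltas": [[-0.1, 0, 0, 0, -1], [-0.25, 0, 0, 0, -1], [-0.25, 0, -0.4, 0, -1], [-0.25, 0, -0.8, 0, -1], [-0.25, 0, -0.8, 0, -1]]}}

```text
clock: 6.78
position: [0.4644, 0.1292, 0.1831]
ee_rot: [0.999, -0.045, 0.005, -0.001]
ft_force: [-0.3, -0.4, -0.8]
grip_width: -0.001
grasp_force: 0.0
```

```bash
python3 - <<'E'
from h import *
o=st()
p=camera('wrist'); save(p,'w4'); P=cloud(p)
ex=np.array([.996,-.09]);ey=np.array([.09,.996]);B=np.array([.5767,.1234])
a=(P[...,:2]-B)@ex; b=(P[...,:2]-B)@ey; z=P[...,2]
for b0 in(-.06,.06):
    m=(abs(b-b0)<.004)&(z>.03)&(a<-.01)&(a>-.2)
    i=np.argsort(a[m]); s=max(1,m.sum()//14);print(b0,[(round(float(x),3),round(float(y),3)) for x,y in zip(a[m][i][::s],z[m][i][::s])])
m=(z>.03)&(z<.06)&(a<-.03)&(abs(b)<.06)&(a>-.15); print('pull z',m.sum(), P[m].mean(0))
h=(z>.131)&(z<.140)&(a<.03); n,l,s,c=cv2.connectedComponentsWithStats(h.astype(np.uint8))
for k in range(1,n):
    if s[k,4]>60: q=P[l==k]; print('top',s[k],np.round((q.min(0)+q.max(0))/2,4))
E
```

```text
6.775 pos [0.4644 0.1292 0.1831] R [[0.996, -0.091, 0.01], [-0.091, -0.996, 0.001], [0.01, -0.001, -1.0]] F [-0.27 -0.36 -0.81] w -0.0013973752879701629 0.0 q [ 0.31  0.12 -0.71  1.9   0.09  1.15 -2.1 ]
-0.06 [(-0.103, 0.243), (-0.101, 0.254), (-0.101, 0.244), (-0.101, 0.255), (-0.101, 0.244), (-0.101, 0.252), (-0.101, 0.242), (-0.1, 0.244), (-0.1, 0.249), (-0.1, 0.243), (-0.099, 0.25), (-0.067, 0.052), (-0.025, 0.096), (-0.018, 0.095)]
0.06 [(-0.103, 0.25), (-0.101, 0.251), (-0.101, 0.251), (-0.065, 0.052), (-0.03, 0.078), (-0.027, 0.096), (-0.025, 0.096), (-0.023, 0.096), (-0.021, 0.096), (-0.019, 0.096), (-0.017, 0.096), (-0.015, 0.096), (-0.014, 0.096), (-0.012, 0.099), (-0.01, 0.097)]
pull z 1926 [0.51618633 0.12766115 0.05186283]
top [  40   16   41   43 1128] [0.5898 0.2306 0.1346]
top [ 235   16   32   42 1025] [0.58   0.1215 0.1346]
top [ 423   16   40   42 1120] [0.5702 0.0124 0.1346]
```

View pics/w4.png

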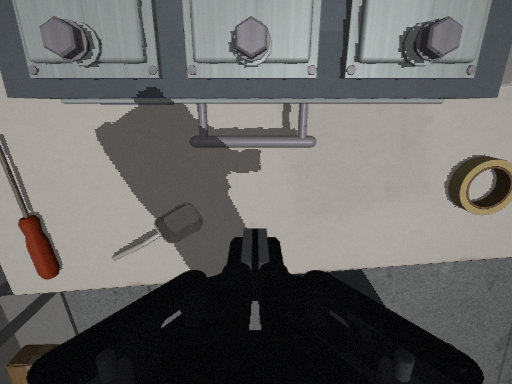

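The drawer front (row 100) now lies flush along the box front and it stopped hard, so it is home. The bolt heads are at (65,38), (250,36) and (440,37). Tapping the middle one first.

Request:
{"name": "carry_out", "arguments": {"deltas": [[0.77, -0.02, 0, 0, -1], [0.77, -0.02, 0, 0, -1], [0.77, -0.02, 0.1, 0, -1], [0.77, -0.02, 0.14, 0, -1], [0.77, -0.02, 0.14, 0, -1]]}}

```text
clock: 7.45
position: [0.5764, 0.1209, 0.1572]
ee_rot: [0.999, -0.045, 0.0, 0.0]
ft_force: [2.3, -1.3, 4.3]
grip_width: 0.002
grasp_force: 1.6
```

Request:
{"name": "carry_out", "arguments": {"deltas": [[0, 0, 0.015, 0, -1], [0, 0, 0.03, 0, -1], [0, 0, 0.03, 0, -1]]}}

```text
clock: 7.82
position: [0.5765, 0.121, 0.1569]
ee_rot: [0.999, -0.045, 0.001, 0.001]
ft_force: [-15.3, -7.1, 41.1]
grip_width: 0.001
grasp_force: 20.4
```

Request:
{"name": "carry_out", "arguments": {"deltas": [[0, 0, 0.01, 0, -1], [0, 0, 0.01, 0, -1]]}}

```text
clock: 8.07
position: [0.5765, 0.1211, 0.1568]
ee_rot: [0.999, -0.045, 0.002, 0.001]
ft_force: [-22.9, -9.1, 53.2]
grip_width: -0.003
grasp_force: 26.8
```

The middle bolt stands firm. Next is the right one.

Request:
{"name": "carry_out", "arguments": {"deltas": [[0, 0, -0.2, 0, -1], [0, 0.4, -0.2, 0, -1], [0, 0.727, -0.2, 0, -1], [0, 0.727, -0.2, 0, -1], [0, 0.727, -0.1, 0, -1], [0, 0.727, -0.07, 0, -1], [0, 0.727, -0.07, 0, -1]]}}

```text
clock: 8.95
position: [0.5665, 0.0138, 0.1609]
ee_rot: [0.999, -0.044, -0.001, -0.0]
ft_force: [-0.3, -0.6, -0.4]
grip_width: -0.003
grasp_force: 0.0
```

Request:
{"name": "carry_out", "arguments": {"deltas": [[0, 0, 0.013, 0, -1], [0, 0, 0.025, 0, -1], [0, 0, 0.025, 0, -1]]}}

```text
clock: 9.32
position: [0.567, 0.0125, 0.158]
ee_rot: [0.999, -0.045, 0.0, 0.0]
ft_force: [-0.0, 0.0, -0.3]
grip_width: 0.003
grasp_force: 0.0
```

Request:
{"name": "carry_out", "arguments": {"deltas": [[0, 0, 0.01, 0, -1], [0, 0, 0.02, 0, -1], [0, 0, 0.02, 0, -1]]}}

```text
clock: 9.7
position: [0.5673, 0.0125, 0.1571]
ee_rot: [0.999, -0.045, 0.001, 0.0]
ft_force: [-9.0, -1.1, 19.1]
grip_width: 0.002
grasp_force: 9.3
```

Request:
{"name": "carry_out", "arguments": {"deltas": [[0, 0, 0.007, 0, -1], [0, 0, 0.014, 0, -1], [0, 0, 0.014, 0, -1]]}}

```text
clock: 10.07
position: [0.5673, 0.0126, 0.1569]
ee_rot: [0.999, -0.045, 0.001, 0.001]
ft_force: [-18.2, -1.4, 38.5]
grip_width: -0.0
grasp_force: 18.8
```

The right one is firm too. I'll feel the left one to confirm.

Request:
{"name": "carry_out", "arguments": {"deltas": [[0, 0, -0.2, 0, -1], [0, -0.4, -0.2, 0, -1], [0, -0.8, -0.2, 0, -1], [0, -1, -0.2, 0, -1], [0, -1, -0.2, 0, -1]]}}

```text
clock: 10.7
position: [0.5799, 0.1652, 0.183]
ee_rot: [0.999, -0.043, -0.0, -0.001]
ft_force: [-0.2, -0.4, 0.3]
grip_width: -0.0
grasp_force: 0.0
```

Request:
{"name": "carry_out", "arguments": {"deltas": [[0, -0.455, 0, 0, -1], [0, -0.455, 0, 0, -1], [0, -0.455, 0.1, 0, -1], [0, -0.455, 0.15, 0, -1], [0, -0.455, 0.15, 0, -1]]}}

```text
clock: 11.32
position: [0.5866, 0.2279, 0.1592]
ee_rot: [0.999, -0.046, -0.001, 0.001]
ft_force: [-0.1, -0.2, 0.5]
grip_width: -0.001
grasp_force: 0.0
```

Request:
{"name": "carry_out", "arguments": {"deltas": [[0, 0, 0.01, 0, -1], [0, 0, 0.02, 0, -1], [0, 0, 0.02, 0, -1]]}}

```text
clock: 11.7
position: [0.5868, 0.2298, 0.1575]
ee_rot: [0.999, -0.045, 0.0, 0.0]
ft_force: [-0.7, -0.4, -0.1]
grip_width: -0.001
grasp_force: 0.0
```

Request:
{"name": "carry_out", "arguments": {"deltas": [[0, 0, 0.007, 0, -1], [0, 0, 0.014, 0, -1], [0, 0, 0.014, 0, -1]]}}

```text
clock: 12.08
position: [0.5868, 0.2299, 0.1554]
ee_rot: [0.999, -0.045, 0.0, -0.0]
ft_force: [-0.2, -0.3, 1.6]
grip_width: 0.001
grasp_force: 0.6
```

Request:
{"name": "carry_out", "arguments": {"deltas": [[0, 0, 0.01, 0, -1], [0, 0, 0.014, 0, -1], [0, 0, 0.014, 0, -1]]}}

```text
clock: 12.45
position: [0.5868, 0.2299, 0.1533]
ee_rot: [0.999, -0.045, 0.0, -0.0]
ft_force: [0.8, -0.5, 1.8]
grip_width: 0.0
grasp_force: 0.9
```

Request:
{"name": "carry_out", "arguments": {"deltas": [[0, 0, -0.2, 0, -1], [-0.3, 0, -0.6, 0, -0.1], [-0.3, 0, -0.6, 0, -0.1], [-0.3, 0, -0.6, 0, -0.1]]}}

```text
clock: 12.95
position: [0.5419, 0.2339, 0.2437]
ee_rot: [0.999, -0.045, 0.001, 0.0]
ft_force: [-0.4, 0.3, 0.5]
grip_width: 0.449
grasp_force: 0.0
```

```bash
python3 - <<'E'
from h import *
o=st()
p=camera('wrist'); save(p,'w5'); P=cloud(p); z=P[...,2]
ex=np.array([.996,-.09]);ey=np.array([.09,.996]);B=np.array([.5895,.2304])
a=(P[...,:2]-B)@ex; b=(P[...,:2]-B)@ey
for zl,zh in((.141,.151),(.131,.138)):
  h=(z>zl)&(z<zh)&(abs(b)<.05)&(abs(a)<.08); n,l,s,c=cv2.connectedComponentsWithStats(h.astype(np.uint8))
  for k in range(1,n):
    if s[k,4]>40: q=P[l==k];A=np.c_[a[l==k],b[l==k]]; print(s[k],np.round(np.median(q,0),4),'box mid',np.round((A.min(0)+A.max(0))/2,4),'ext',np.round(np.ptp(A,0),4),'zmax',q[:,2].max())
E
```

```text
12.95 pos [0.5419 0.2339 0.2437] R [[0.996, -0.09, 0.001], [-0.09, -0.996, -0.0], [0.001, 0.0, -1.0]] F [-0.4   0.28  0.52] w 0.44865089585893 0.0 q [ 0.1   0.34 -0.72  1.54  0.23  1.34 -2.31]
[234  72  39  22 839] [0.6356 0.227  0.1483] box mid [0.0465 0.0009] ext [0.0153 0.0296] zmax 0.1508927537677664
[243 128  21  25 393] [0.5907 0.2311 0.1357] box mid [0.0008 0.001 ] ext [0.0202 0.0173] zmax 0.13752489490850825
```

View pics/w5.png

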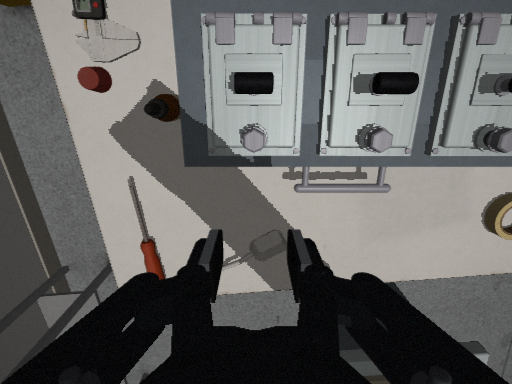

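The left bolt gives (about 4 mm at 1.8 N) and springs back, so the left cover is the one to lift. Its drum grip is at (253,82) in the wrist view, and the fingers straddle the y direction.

Request:
{"name": "carry_out", "arguments": {"deltas": [[0.3, -0.01, 0, 0, 0.25], [0.63, -0.01, 0, 0, 0.25], [0.63, -0.01, 0.2, 0, 0.25], [0.63, -0.01, 0.4, 0, 0.25], [0.63, -0.01, 0.55, 0, 0.25], [0.63, -0.01, 0.68, 0, 0.25], [0.63, -0.01, 0.68, 0, 0.25]]}}

```text
clock: 13.88
position: [0.6354, 0.226, 0.1386]
ee_rot: [0.999, -0.045, -0.002, 0.001]
ft_force: [-0.0, -0.3, -0.1]
grip_width: 0.624
grasp_force: 0.0
```

Request:
{"name": "carry_out", "arguments": {"deltas": [[0, 0, 0, 0, -0.6], [0, 0, 0, 0, -0.6], [0, 0, 0, 0, -0.6], [0, 0, 0, 0, -0.6], [0, 0, 0, 0, -0.6]], "force": 30}}

```text
clock: 14.5
position: [0.6366, 0.2264, 0.1423]
ee_rot: [0.999, -0.045, 0.001, 0.0]
ft_force: [-2.8, -3.0, 5.4]
grip_width: 0.345
grasp_force: 31.4
```

```bash
python3 - <<'E'
from h import *
o=st()
th=np.radians([5,10,15,20,25,30,35,40,45,50]);r=np.hypot(.052,.035);t0=np.arctan2(.035,.052)
print([(round((.052-r*np.cos(t0+t))/.15,3),round(-(r*np.sin(t0+t)-.035)/.15,3)) for t in th])
E
```

```text
14.5 pos [0.6366 0.2264 0.1423] R [[0.996, -0.091, 0.001], [-0.091, -0.996, -0.001], [0.001, 0.0, -1.0]] F [-2.81 -2.97  5.41] w 0.3446683345651762 31.38677090406418 q [ 0.04  0.6  -0.65  1.42  0.37  1.24 -2.3 ]
[(np.float64(0.022), np.float64(-0.029)), (np.float64(0.046), np.float64(-0.057)), (np.float64(0.072), np.float64(-0.082)), (np.float64(0.101), np.float64(-0.104)), (np.float64(0.131), np.float64(-0.125)), (np.float64(0.163), np.float64(-0.142)), (np.float64(0.197), np.float64(-0.157)), (np.float64(0.231), np.float64(-0.168)), (np.float64(0.267), np.float64(-0.177)), (np.float64(0.303), np.float64(-0.182))]
```

Request:
{"name": "carry_out", "arguments": {"deltas": [[0.022, 0, -0.029, 0, -0.6], [0.046, 0, -0.057, 0, -0.6], [0.072, 0, -0.082, 0, -0.6], [0.101, 0, -0.104, 0, -0.6], [0.101, 0, -0.104, 0, -0.6]]}}

```text
clock: 15.12
position: [0.6506, 0.2252, 0.1563]
ee_rot: [0.999, -0.045, -0.001, 0.001]
ft_force: [-5.4, -3.4, -0.8]
grip_width: 0.342
grasp_force: 30.4
```

Request:
{"name": "carry_out", "arguments": {"deltas": [[0.03, 0, -0.021, 0, -0.6], [0.062, 0, -0.038, 0, -0.6], [0.096, 0, -0.053, 0, -0.6], [0.13, 0, -0.064, 0, -0.6], [0.166, 0, -0.073, 0, -0.6], [0.202, 0, -0.078, 0, -0.6], [0.202, 0, -0.078, 0, -0.6], [0.202, 0, -0.078, 0, -0.6]]}}

```text
clock: 16.12
position: [0.6811, 0.2223, 0.1685]
ee_rot: [0.999, -0.045, -0.001, 0.0]
ft_force: [-4.5, -3.8, 0.7]
grip_width: 0.344
grasp_force: 29.7
```

```bash
python3 - <<'E'
from h import *
o=st()
g=np.array([.6359,.2271]);ex=np.array([.996,-.09]);ey=np.array([.09,.996])
print('dx',(o['position'][:2]-[.6366,.2264])@ex,'dz',o['position'][2]-.1423)
p=camera('wrist');P=cloud(p);q=camera('scene');Q=cloud(q);t=camera('top');T=cloud(t)
a0=cv2.resize(p['img'][:,:,::-1],(400,300));b0=cv2.resize(q['img'][140:260,150:350,::-1],(500,300));c0=cv2.resize(t['img'][90:240,160:345,::-1],(370,300))
cv2.imwrite('pics/lift.png',np.vstack([np.hstack([b0,np.zeros((300,270,3),np.uint8)]),np.hstack([a0,c0])]))
for n,C in (('w',P),('s',Q)):
  a=(C[...,:2]-g)@ex;b=(C[...,:2]-g)@ey;z=C[...,2]
  for b0 in(-.034,-.028,.028,.034):
    m=(abs(b-b0)<.003)&(z>.125)&(z<.25)&(a>-.06)&(a<.06)
    if m.sum()>8:
        s=np.polyfit(a[m],z[m],1); print(n,b0,m.sum(),'range a',a[m].min().round(3),a[m].max().round(3),'z',z[m].min().round(3),z[m].max().round(3),'deg',np.degrees(np.arctan(s[0])).round(1))
E
```

```text
16.125 pos [0.6811 0.2223 0.1685] R [[0.996, -0.09, -0.001], [-0.09, -0.996, -0.001], [-0.001, 0.001, -1.0]] F [-4.49 -3.82  0.66] w 0.3443520140773116 29.733106791973114 q [ 0.02  0.67 -0.63  1.26  0.38  1.34 -2.26]
dx 0.04469930957025305 dz 0.026152550361805443
w -0.034 1027 range a 0.031 0.059 z 0.125 0.238 deg 49.9
w -0.028 852 range a 0.038 0.059 z 0.125 0.241 deg 80.0
w 0.028 787 range a 0.038 0.059 z 0.125 0.24 deg 78.7
w 0.034 1117 range a 0.03 0.059 z 0.125 0.238 deg 48.3
s -0.034 50 range a -0.027 0.045 z 0.128 0.249 deg 26.7
s -0.028 72 range a -0.028 0.041 z 0.128 0.25 deg 33.6
s 0.028 79 range a -0.027 0.051 z 0.128 0.249 deg 20.2
s 0.034 66 range a -0.028 0.042 z 0.126 0.249 deg 23.0
```

View pics/lift.png

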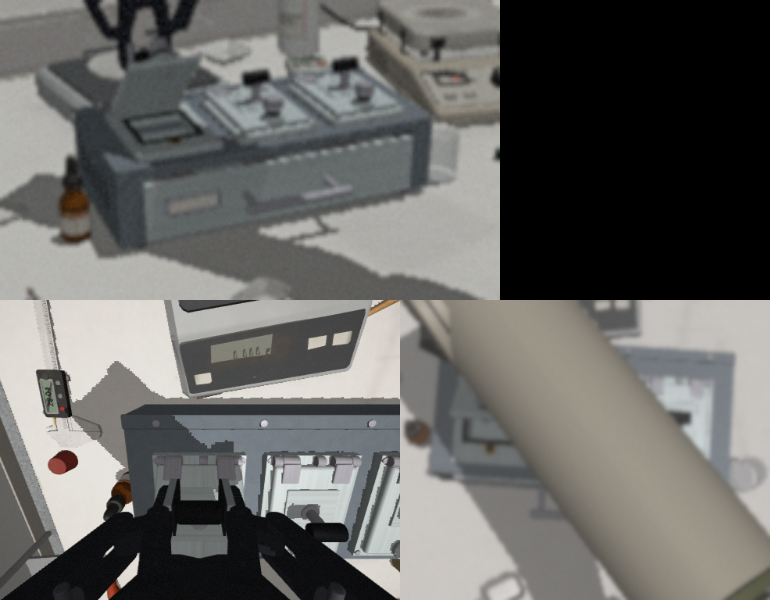

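The cover is held open at about 49° (crop top left, cover at (155,80)), the drawer front is flush, and the dropper and beaker are still standing. Handing in.

```bash
python3 -c "
from h import *
print(ticket.hand_in())"
```

```text
the job is handed in; nothing more can be done
None
```

I pushed the drawer in until it hit its stop, found that the left bolt is the loose one (the middle and right stood firm), and handed in with the left cover still held up at about 49°; pressing the middle bolt reached 53 N on the fingertip, and no verdict came back.

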